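Latch the sealed control box on the lathe bench

TASK

Two grey control boxes lie on the bench with their doors facing up, both still unlatched. Close the larger one: turn its black T-handle latch clockwise, as seen from above, about a quarter turn to its stop so that the gasketed door is drawn down tight on its frame, then let go. The smaller box still has to be wired: leave its latch as it is.

Things in the scene. Friction and masses are not known exactly. Their poses are not given: they have to be found in the camera images.
- big_grip (a point): Centre of the black T-handle crossbar on the LARGER box, on its turning axis, about 160 mm above the bench. Bar 84 long, 16 wide, 18 mm tall, level within 4 degrees, centre 38 mm above the door top, on a 14 mm stem. x axis along the bar, y across it, z up. Grip across the 16 mm from above. Turning takes about 0.2 N m; the point sinks evenly by about 6 mm over the whole turn.
- big_latch (a joint): Turn of the larger box's T-handle, rad: 0 unlatched, growing clockwise seen from above to a stop at 1.5 (latched). Starts at 0.05 to 0.3, the bar roughly along the door's front edge; latched, it points from that edge to the hinge. It stays where it is left.
- big_door (a joint): How far the larger box's door is drawn down, rad: 0 is 8 mm proud on its black gasket at the latch edge, 0.04 tight, in step with the latch. Only the latch moves it; pressing does not. Fixed grey steel box, 200 x 240 mm, 100 mm tall, with a 10 mm door on top, hinged at the edge away from the robot; latch midway along the edge nearest the robot, 45 mm in.
- small_latch (a joint): Turn of the like T-handle (64 mm bar) on the SMALLER grey box, 150 x 150 mm and 80 mm tall, rad: 0 unlatched, 1.5 latched, clockwise. Starts at 0 to 0.3. To be left alone. The boxes lie side by side, either one on the left.
Mind the look-alikes: they are no part of the job. What is shaped like the part that bears small_latch but orange is not meant.

How it is judged:
At the end, for the whole second after the job is handed in: The larger box's T-handle is turned to within 0.25 rad (14 degrees) of its 1.5 rad stop and at rest, its door is drawn down to at least 0.032 of 0.04 rad, and the smaller box's latch is still unlatched (below 0.6 rad) (value of joint big_latch above 1.25 rad and value of joint big_door above 0.032 rad and velocity of joint big_latch between -0.05 and 0.05 rad/s and value of joint small_latch below 0.6 rad); the robot touches nothing.
It fails at once if the smaller box's latch is turned (beyond 0.6 rad) (value of joint small_latch above 0.6 rad).
It also fails if it takes over 32 s, if anything falls off the work surface, if the arm or the gripper's body presses on something with over 40 N, if the wrist force passes 120 N, or if a joint passes its speed limit or range.

ROBOT

A 6-joint arm with a two-finger parallel gripper is mounted at the origin on the work surface. World frame = base frame: x ahead of the robot, y to its left, z up, the work surface at z = 0. Lengths are in m, angles in rad, forces in N, time in s.
With the tool pointing down it reaches from about 0.35 to 0.875 m from the base axis. Payload 4.2 kg.
Tool frame: the origin (TCP) lies at the very end of the fingers, on their centre line; the grasp point (between the pads) lies 19 mm behind it (manip.grip_depth is the distance from the TCP to the grasp point, in m); z points along the fingers, y is the direction in which the jaws open and shut (so a half turn about z gives the same grasp; the last joint's range is limited). The gripper opens to 87 mm and grips with 3 to 60 N. Pads are 19 mm wide; open, the fingers measure 117 mm over their backs; the gripper's body (75 mm by 190 mm) begins 51 mm behind the grasp point.
Start: joints at [-0.964, 0.385, 0.008, 0, -1.194, -0.259], TCP at [0.213, -0.588, 0.187] pointing down, gripper open.
Joint ranges: [-3.14, 3.14], [-1.21, 2.06], [-1.07, 1.41], [-3.16, 2.05], [-2.99, -0.16], [-3.1, 3.1]. Speed limits (rad/s): [2.79, 2.79, 3.14, 3.14, 3.14, 3.14].

INTERFACE

Orientations are given as a rotation vector (axis times angle).
In Python, from bench import manip gives the robot as it stands.
- The arm moves only by the tool play_rows, never from a script. Its argument "rows" is one flat list of numbers, 7 for each row, row after row: the shift along the tool's x, y, z in m, then the turn, a rotation vector about the tool's x, y, z in rad, then the finger opening in m, from 0 to 0.087. In form: [tx, ty, tz, wx, wy, wz, claw, tx, ty, tz, wx, wy, wz, claw, ...]. A call has exactly 8 rows; each row is the pose to reach, as a shift and turn from the pose measured when the call began, along the tool's axes at that moment; what a row does not reach only later rows make up. A row lasts 1/12 s, in which the tool goes at most 41.7 mm and 7.16 degrees, less where a joint would pass 70% of its speed; a pose out of reach is approached as far as the arm can. A call with a gripper value outside its range is refused whole. The fingers move at their own pace and stop on an object; "force" is the grip in N (left out, the last holds). Time passes only in rows, so rows that repeat a pose let the fingers close, or fill a call up. It gives the time, the measured TCP pose, the force and the opening at its end, in the units of the state.
- manip.state(): the state, without advancing time (a new reading comes with each control period).
- manip.snapshot(name): name is "scene" or "top" or "wrist"; returns a dict with "pixels" (480x640x3 uint8, blue, green, red), "mtx" (3x3 intrinsics, pixels), "xyz" and "attitude" of the camera in the world. Camera axes: x right, y down, z forward; pixel columns grow to the right and rows downward; lengths in m; the calibration is good to about 2 mm. A picture is of the moment at which its call begins. There is no depth.
- manip.close_job(): hands the job in, once; it reports no verdict.
The state is a dict: "time_s": time; "q": joint angles; "joint_vel": joint speeds; "joint_torque": joint torques, N m; "tool_pos": TCP position; "tcp_rot": TCP orientation; "wrist_force": force on the tool from outside, world axes, zero at the start; "moment": the same for the moment, N m; "width": finger opening in m.
Only numpy, scipy, OpenCV 4.12 (cv2) and the standard library are available. Lean on these libraries where they do the work, as an engineer would, in place of code of your own. Each camera call takes 0.05 s, during which the arm holds its last target. There are 200 camera calls.

## Working session

There is one attempt and no reset: what is moved stays moved. The work goes in short steps, Python scripts to look and compute and a tool call to move; the robot and the scene stay as the last step left them, time stands still between calls to the robot, and variables do not carry over. Pictures are saved under pics/ and viewed, about 8 in all and at most 12, crops included, and the job is handed in when it is done.

Besides the shell and the picture viewer there is one more tool, called after "Call:" as name(argument=value, ...) on one line, values as JSON. play_rows: Moves the arm, as the interface text tells. Its arguments: {"type":"object","properties":{"rows":{"type":"array","items":{"type":"number"}},"force":{"type":"number"}},"required":["rows"]}

```bash
mkdir -p pics; cat > h.py <<'E'
import numpy as np, cv2
from scipy.spatial.transform import Rotation as R
from bench import manip
def rot(a):
    a=np.array(a,float); return a if a.shape==(3,3) else (R.from_rotvec(a).as_matrix() if a.size==3 else R.from_quat(a).as_matrix())
def ray(s,u,v,z):
    d=rot(s["attitude"])@np.linalg.solve(np.array(s["mtx"]),[u,v,1]); p=np.array(s["xyz"]); return p+d*(z-p[2])/d[2]
def proj(s,P):
    c=np.array(s["mtx"])@(rot(s["attitude"]).T@(np.array(P)-np.array(s["xyz"]))); return c[:2]/c[2]
E
python3 - <<'E'
from h import *
for n in("scene","top"):
    s=manip.snapshot(n); cv2.imwrite(f"pics/{n}0.png",s["pixels"]); np.save(f"pics/{n}0.npy",s,allow_pickle=True); print(n,s["xyz"],s["attitude"],s["mtx"])
print(manip.state())
E
```

```text
scene [ 1.07829667 -0.51408514  0.93198828] [-2.22364473 -1.01462084  0.3766404 ] [[612.10942323   0.         312.92745334]
 [  0.         612.10942323 244.71395145]
 [  0.           0.           1.        ]]
top [ 0.38024271 -0.01656226  0.98293719] [-2.14221427  2.12946314 -0.17930071] [[539.87026118   0.         320.08931191]
 [  0.         539.87026118 243.06583467]
 [  0.           0.           1.        ]]
{'time_s': 0.1, 'q': array([-9.64388258e-01,  3.85463658e-01,  6.77154452e-03, -4.28175964e-04,
       -1.19402132e+00, -2.58594026e-01]), 'joint_vel': array([ 0.0003965 , -0.00278578,  0.00137808,  0.00302221,  0.00130638,
       -0.00054059]), 'joint_torque': array([-7.44049375e-04, -3.91689920e+01,  1.87933570e+01,  4.23190624e+00,
        1.34626130e-02, -7.31664363e-05]), 'tool_pos': array([ 0.21282467, -0.58699825,  0.18578329]), 'tcp_rot': array([ 5.43274227e-01, -3.09381162e+00, -2.99570718e-03]), 'wrist_force': array([-0.22840255, -0.03689822,  0.42327272]), 'moment': array([-0.03452362, -0.02174973,  0.03754772]), 'width': 0.08682596649847958}
```

View pics/top0.png

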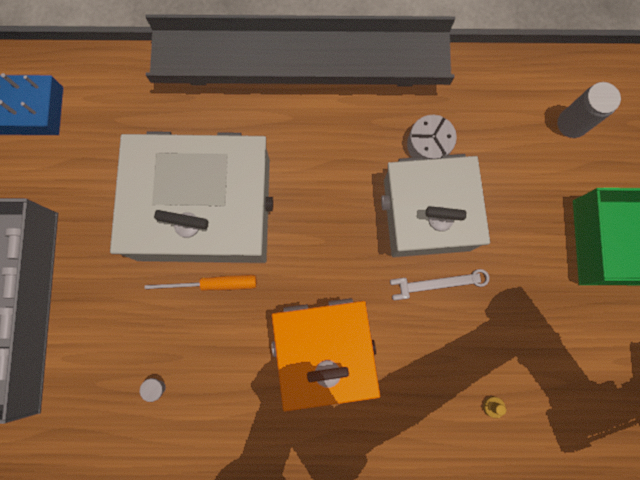

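View pics/scene0.png

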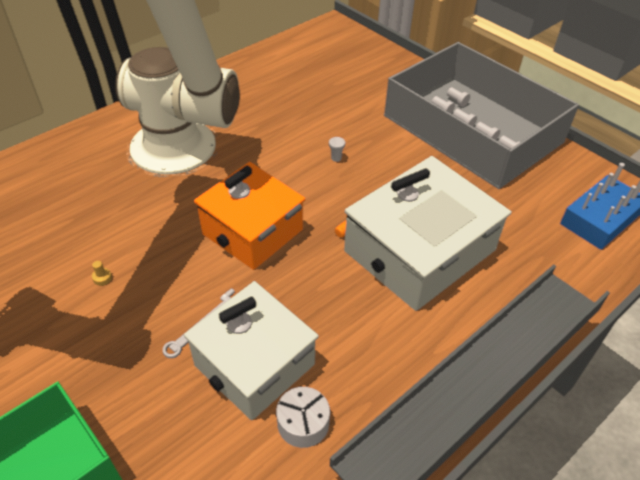

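Candidates for the T-handle, in the top view:
- (181,220), black bar on the larger grey box. This is my choice; it is at (411,180) in the scene view.
- (446,214), on the smaller grey box.
- (328,374), on the orange box.

I'll measure the chosen bar in both views and check it in a crop.

```bash
python3 - <<'E'
from h import *
S={n:np.load(f"pics/{n}0.npy",allow_pickle=True).item() for n in("top","scene")}
roi={"top":(145,200,215,240),"scene":(385,160,437,198)}
L=[];crops=[]
for n in S:
    s=S[n];x0,y0,x1,y1=roi[n];im=s["pixels"][y0:y1,x0:x1]
    m=(im.max(2)<65).astype(np.uint8)
    cs=cv2.findContours(m,cv2.RETR_EXTERNAL,cv2.CHAIN_APPROX_NONE)[0];c=max(cs,key=cv2.contourArea)
    r=cv2.minAreaRect(c);b=cv2.boxPoints(r)+[x0,y0];u=np.array(r[0])+[x0,y0]
    print(n,u,r[1],r[2])
    e=[(b[i]+b[(i+1)%4])/2 for i in range(4)]
    k=max((0,1),key=lambda i:np.linalg.norm(e[i]-e[i+2])); P=[ray(s,*e[k],.165),ray(s,*e[k+2],.165)]
    d=P[0]-P[1]; print(" z.16 centre",ray(s,*u,.16),"len",np.linalg.norm(d),"bar angle deg",np.degrees(np.arctan2(d[1],d[0])))
    L.append((np.array(s["xyz"]),ray(s,*u,0)-s["xyz"]))
    v=im.copy();cv2.drawContours(v,[c],-1,(0,0,255),1);crops.append(cv2.resize(v,(560,280),interpolation=0))
A=0;B=0
for p,d in L:
    d=d/np.linalg.norm(d);M=np.eye(3)-np.outer(d,d);A=A+M;B=B+M@p
print("tri",np.linalg.solve(A,B))
s=S["top"];im=s["pixels"]
# door edge direction from grey mask
hsv=cv2.cvtColor(im,cv2.COLOR_BGR2HSV);m=((hsv[...,1]<50)&(hsv[...,2]>165)).astype(np.uint8);m=cv2.morphologyEx(m,cv2.MORPH_CLOSE,np.ones((25,25)))
for c in cv2.findContours(m,0,1)[0]:
    if cv2.contourArea(c)>4000:
        P=np.array([ray(s,*b,.115)[:2] for b in cv2.boxPoints(cv2.minAreaRect(c))]);print("box",P.round(3).tolist())
cv2.imwrite("pics/crop1.png",np.vstack(crops))
st=manip.state();print(R.from_rotvec(st["tcp_rot"]).as_matrix().round(3))
E
```

```text
top [180.80768967 219.46153641] (52.75523376464844, 10.001921653747559) 11.309932708740234
 z.16 centre [0.55371466 0.19920986 0.16      ] len 0.08227473984968298 bar angle deg 78.90346216989963
scene [410.19231033 179.96153831] (8.69230842590332, 39.000003814697266) 67.38013458251953
 z.16 centre [0.5562106  0.19541714 0.16      ] len 0.08343912582957855 bar angle deg 79.4117830599118
tri [0.55401269 0.19953601 0.15636827]
box [[0.509, 0.322], [0.71, 0.333], [0.707, 0.077], [0.506, 0.076]]
box [[0.736, -0.124], [0.755, -0.279], [0.528, -0.294], [0.511, -0.145]]
[[-0.94  -0.341 -0.001]
 [-0.341  0.94   0.002]
 [ 0.     0.002 -1.   ]]
```

View pics/crop1.png

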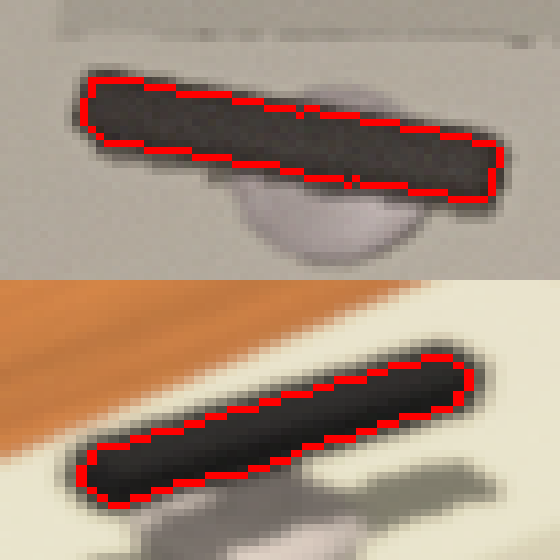

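The crop confirms the black bar on the larger grey box. Both views agree: centre about (0.554, 0.199, 0.157), length 83 mm, bar angle 79° (expected start turn about 0.2 rad), and 45 mm in from the front edge. I'll lift and travel now.

Call:
play_rows(rows=[-0.014, 0.015, -0.03, 0, 0, -0.08, 0.087, -0.034, 0.036, -0.06, 0, 0, -0.16, 0.087, -0.058, 0.062, -0.085, 0, 0, -0.24, 0.087, -0.082, 0.087, -0.105, 0, 0, -0.32, 0.087, -0.106, 0.113, -0.12, 0, 0, -0.4, 0.087, -0.13, 0.138, -0.12, 0, 0, -0.48, 0.087, -0.155, 0.164, -0.12, 0, 0, -0.56, 0.087, -0.179, 0.189, -0.12, 0, 0, -0.64, 0.087], force=40)

```text
time_s: 0.77
tool_pos: [0.317, -0.3467, 0.3061]
tcp_rot: [-1.494, 2.763, 0.003]
wrist_force: [0.7, 0.6, -0.2]
width: 0.0874
```

```bash
cat >> h.py <<'E'
def todo(P,yaw):
    st=manip.state();M=R.from_rotvec(st["tcp_rot"]).as_matrix()
    y=np.radians(yaw);Y=np.array([np.cos(y),np.sin(y),0]);Z=np.array([0,0,-1.]);T=np.column_stack([np.cross(Y,Z),Y,Z])
    print("t",st["time_s"],"pos",st["tool_pos"].round(4),"yaw",np.degrees(np.arctan2(M[1,1],M[0,1])).round(2),"q",st["q"].round(2),"F",st["wrist_force"].round(1),"w",round(st["width"],4))
    print("shift",(M.T@(np.array(P)-st["tool_pos"])).round(4),"turn",R.from_matrix(M.T@T).as_rotvec().round(4))
E
python3 -c "
from h import *
todo([.51,.199,.30],169)"
```

```text
t 0.7667 pos [ 0.317  -0.3467  0.3061] yaw 146.79 q [-0.48  0.05 -0.13 -0.   -1.39 -0.09] F [ 0.7  0.6 -0.2] w 0.0874
shift [-0.5623  0.1374  0.0072] turn [ 0.0011  0.0019 -0.3876]
```

Call:
play_rows(rows=[-0.036, 0.009, 0, 0, 0, -0.05, 0.087, -0.072, 0.018, 0, 0, 0, -0.1, 0.087, -0.108, 0.026, 0, 0, 0, -0.15, 0.087, -0.144, 0.035, 0, 0, 0, -0.2, 0.087, -0.18, 0.044, 0, 0, 0, -0.25, 0.087, -0.216, 0.053, 0, 0, 0, -0.3, 0.087, -0.252, 0.062, 0, 0, 0, -0.35, 0.087, -0.288, 0.07, 0, 0, 0, -0.388, 0.087])

```text
time_s: 1.43
tool_pos: [0.4158, -0.0655, 0.3067]
tcp_rot: [-2.001, 2.42, 0.003]
wrist_force: [0.5, -0.2, 1.5]
width: 0.087
```

```bash
python3 -c "
from h import *
todo([.553,.198,.26],169)"
```

```text
t 1.4333 pos [ 0.4158 -0.0655  0.3067] yaw 169.18 q [ 0.23 -0.04 -0.22 -0.   -1.39 -0.42] F [ 0.5 -0.2  1.5] w 0.087
shift [-0.2845 -0.0853  0.0473] turn [0.0006 0.0024 0.0031]
```

Call:
play_rows(rows=[-0.035, -0.0106, 0, 0, 0, 0, 0.087, -0.071, -0.021, 0.005, 0, 0, 0, 0.087, -0.107, -0.032, 0.012, 0, 0, 0, 0.087, -0.142, -0.043, 0.02, 0, 0, 0, 0.087, -0.178, -0.053, 0.028, 0, 0, 0, 0.087, -0.214, -0.064, 0.036, 0, 0, 0, 0.087, -0.25, -0.075, 0.044, 0, 0, 0.002, 0.087, -0.2845, -0.0853, 0.0473, 0, 0.002, 0.003, 0.087])

```text
time_s: 2.1
tool_pos: [0.5528, 0.1997, 0.2581]
tcp_rot: [1.997, -2.422, -0.003]
wrist_force: [-0.4, -0.8, 0.1]
width: 0.0873
```

```bash
python3 - <<'E'
from h import *
s=manip.snapshot("wrist");cv2.imwrite("pics/w1.png",s["pixels"]);np.save("pics/w1.npy",s,allow_pickle=True)
todo([.553,.198,.143],169)
print(proj(s,[.554,.199,.166]),s["xyz"])
E
```

```text
t 2.15 pos [0.5557 0.2045 0.256 ] yaw 169.2 q [ 0.63  0.29  0.04 -0.   -1.33 -0.81] F [4.4 3.6 0.8] w 0.087
shift [0.0068 0.0011 0.113 ] turn [ 0.0024 -0.0007  0.0035]
[315.32707575 228.82067063] [0.53879894 0.12417295 0.45527409]
```

View pics/w1.png

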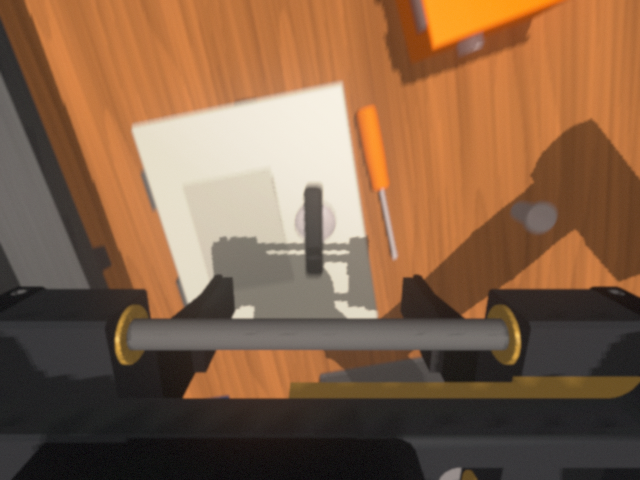

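The bar shows at (314,228); I predicted (315,229), and it stands square between the jaws. Next I'll descend.

Call:
play_rows(rows=[0.006, 0.001, 0.01, 0, 0, 0, 0.087, 0.006, 0.001, 0.03, 0, 0, 0, 0.087, 0.006, 0.001, 0.055, 0, 0, 0, 0.087, 0.006, 0.001, 0.08, 0, 0, 0, 0.087, 0.006, 0.001, 0.098, 0, 0, 0, 0.087, 0.006, 0.001, 0.108, 0, 0, 0, 0.087, 0.006, 0.001, 0.113, 0, 0, 0, 0.087, 0.006, 0.001, 0.113, 0, 0, 0, 0.087])

```text
time_s: 2.82
tool_pos: [0.5529, 0.1984, 0.1422]
tcp_rot: [2.0, -2.418, -0.003]
wrist_force: [-0.2, 0.4, -0.7]
width: 0.0869
```

```bash
python3 -c "
from h import *
todo([.553,.198,.142],169)"
```

```text
t 2.8167 pos [0.5529 0.1984 0.1422] yaw 169.19 q [ 0.62  0.36 -0.15 -0.   -1.07 -0.81] F [-0.2  0.4 -0.7] w 0.0869
shift [ 0.0004 -0.0002  0.0002] turn [ 0.0036 -0.0019  0.0034]
```

Close the fingers.

Call:
play_rows(rows=[0, 0, 0, 0, 0, 0, 0.06, 0, 0, 0, 0, 0, 0, 0.04, 0, 0, 0, 0, 0, 0, 0.025, 0, 0, 0, 0, 0, 0, 0.018, 0, 0, 0, 0, 0, 0, 0.01, 0, 0, 0, 0, 0, 0, 0.0, 0, 0, 0, 0, 0, 0, 0.0, 0, 0, 0, 0, 0, 0, 0.0], force=40)

```text
time_s: 3.48
tool_pos: [0.5529, 0.1984, 0.1423]
tcp_rot: [2.0, -2.418, -0.002]
wrist_force: [0.0, -0.7, -0.4]
width: 0.0418
```

```bash
python3 -c "
from h import *
todo([.553,.198,.142],169)"
```

```text
t 3.4833 pos [0.5529 0.1984 0.1423] yaw 169.19 q [ 0.62  0.36 -0.15 -0.   -1.07 -0.81] F [ 0.  -0.7 -0.4] w 0.0418
shift [ 0.0004 -0.0001  0.0003] turn [ 0.0036 -0.0019  0.0034]
```

Call:
play_rows(rows=[0, 0, 0, 0, 0, 0, 0.0, 0, 0, 0, 0, 0, 0, 0.0, 0, 0, 0, 0, 0, 0, 0.0, 0, 0, 0, 0, 0, 0, 0.0, 0, 0, 0, 0, 0, 0, 0.0, 0, 0, 0, 0, 0, 0, 0.0, 0, 0, 0, 0, 0, 0, 0.0, 0, 0, 0, 0, 0, 0, 0.0], force=40)

```text
time_s: 4.15
tool_pos: [0.5529, 0.1984, 0.1423]
tcp_rot: [2.0, -2.418, -0.002]
wrist_force: [0.2, -0.1, 0.6]
width: 0.0008
```

```bash
python3 -c "
from h import *
todo([.553,.198,.142],169);print(manip.state()['moment'])"
```

```text
t 4.15 pos [0.5529 0.1984 0.1423] yaw 169.2 q [ 0.62  0.36 -0.15 -0.   -1.07 -0.81] F [ 0.2 -0.1  0.6] w 0.0008
shift [ 0.0004 -0.0001  0.0003] turn [ 0.0035 -0.0018  0.0034]
[ 0.03002767  0.15896403 -0.01387578]
```

The fingers closed on nothing, which the measurements do not explain. I'll look.

```bash
python3 - <<'E'
from h import *
s=manip.snapshot("wrist");a=s["pixels"];print(proj(s,[.554,.199,.166]),proj(s,manip.state()["tool_pos"]))
t=manip.snapshot("scene");np.save("pics/s2.npy",t,allow_pickle=True);u=np.array(proj(t,manip.state()["tool_pos"]));print(u)
b=t["pixels"][110:270,330:530]
cv2.imwrite("pics/c2.png",np.hstack([cv2.resize(a,(400,300)),cv2.resize(b,(400,300))]))
E
```

```text
[315.63744804 284.61236905] [317.16830038 267.60096264]
[408.81541571 185.33081147]
```

View pics/c2.png

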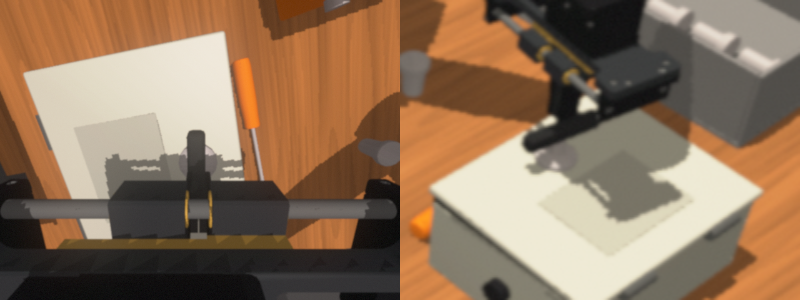

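```bash
python3 - <<'E'
from h import *
g=lambda i:(255*(i/255.)**.45).astype(np.uint8)
t=np.load("pics/s2.npy",allow_pickle=True).item();b=g(cv2.resize(t["pixels"][130:220,365:455],(400,400),interpolation=2))
w=manip.snapshot("wrist")["pixels"];a=g(cv2.resize(w[190:400,210:420],(400,400)))
cv2.imwrite("pics/c3.png",np.hstack([a,b]))
E
```

```text
(no output)
```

View pics/c3.png

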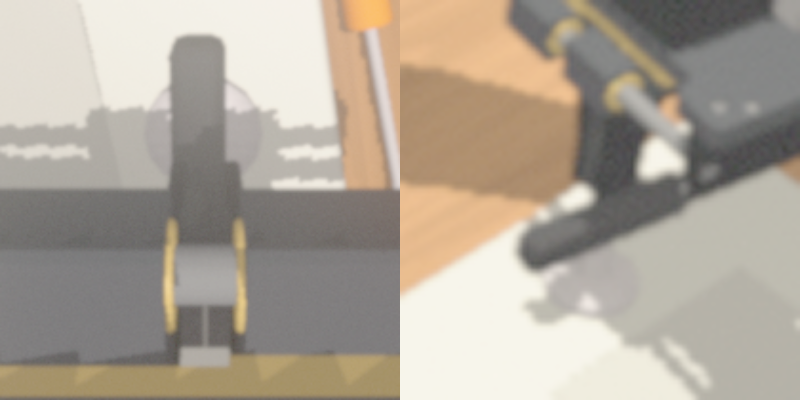

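The pictures suggest the fingertips sit above the bar, higher than the reported TCP. I'll raise 60 mm with the fingers closed and compare the visible tip with the projected TCP.

Call:
play_rows(rows=[0, 0, -0.01, 0, 0, 0, 0, 0, 0, -0.025, 0, 0, 0, 0, 0, 0, -0.04, 0, 0, 0, 0, 0, 0, -0.055, 0, 0, 0, 0, 0, 0, -0.06, 0, 0, 0, 0, 0, 0, -0.06, 0, 0, 0, 0, 0, 0, -0.06, 0, 0, 0, 0, 0, 0, -0.06, 0, 0, 0, 0])

```text
time_s: 4.97
tool_pos: [0.5525, 0.1982, 0.2013]
tcp_rot: [1.999, -2.417, -0.003]
wrist_force: [0.2, -0.1, -0.2]
width: 0.0006
```

```bash
python3 - <<'E'
from h import *
g=lambda i:(255*(i/255.)**.45).astype(np.uint8)
t=manip.snapshot("scene");w=manip.snapshot("wrist");p=manip.state()["tool_pos"];todo([.553,.198,.142],169)
np.save("pics/s4.npy",t,allow_pickle=True)
for n,s in(("scene",t),("wrist",w)):
    print(n,[proj(s,p+[0,0,h]).round(1).tolist() for h in(0,.015,.03)], "bar",proj(s,[.554,.199,.158]))
u,v=proj(t,p);b=t["pixels"][120:210,365:455].copy()
b=g(cv2.resize(b,(400,400),interpolation=2));cv2.circle(b,(int((u-365)*4.444),int((v-120)*4.444)),3,(0,0,255),-1)
a=g(cv2.resize(w["pixels"][190:400,210:420],(400,400)));u,v=proj(w,p);cv2.circle(a,(int((u-210)*1.905),int((v-190)*1.905)),3,(0,0,255),-1)
cv2.imwrite("pics/c4.png",np.hstack([a,b]))
E
```

```text
t 5.0667 pos [0.5526 0.1982 0.2012] yaw 169.19 q [ 0.62  0.31 -0.06 -0.   -1.2  -0.81] F [ 0.3 -0.3  0.6] w 0.0003
shift [-0.0001 -0.0007  0.0592] turn [ 0.0052 -0.0033  0.0033]
scene [[412.7, 161.5], [413.7, 155.2], [414.8, 148.7]] bar [410.48761334 179.32470427]
wrist [[317.1, 267.7], [317.2, 277.2], [317.4, 288.1]] bar [315.12442408 247.80102731]
```

View pics/c4.png

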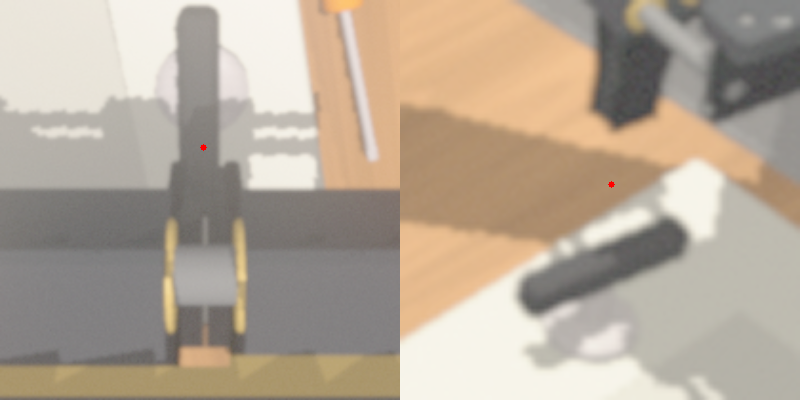

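The real tip is about 31 mm higher than the reported TCP: it shows at scene crop (615,125) against the projected (611,184), and the wrist view agrees. My grasp was therefore too high. I'll open and go about 31 mm lower, in stages, watching the force.

Call:
play_rows(rows=[0, -0.001, 0.005, 0, 0, 0, 0.055, 0, -0.001, 0.01, 0, 0, 0, 0.055, 0, -0.001, 0.015, 0, 0, 0, 0.055, 0, -0.001, 0.02, 0, 0, 0, 0.055, 0, -0.001, 0.025, 0, 0, 0, 0.055, 0, -0.001, 0.03, 0, 0, 0, 0.055, 0, -0.001, 0.035, 0, 0, 0, 0.055, 0, -0.001, 0.035, 0, 0, 0, 0.055])

```text
time_s: 5.73
tool_pos: [0.5527, 0.1976, 0.1647]
tcp_rot: [1.997, -2.415, -0.004]
wrist_force: [0.4, 0.7, 0.0]
width: 0.0459
```

Call:
play_rows(rows=[0, 0, 0, 0, 0, 0, 0.055, 0, 0, 0.005, 0, 0, 0, 0.055, 0, 0, 0.013, 0, 0, 0, 0.055, 0, 0, 0.021, 0, 0, 0, 0.055, 0, 0, 0.029, 0, 0, 0, 0.055, 0, 0, 0.037, 0, 0, 0, 0.055, 0, 0, 0.042, 0, 0, 0, 0.055, 0, 0, 0.042, 0, 0, 0, 0.055])

```text
time_s: 6.4
tool_pos: [0.5514, 0.197, 0.1209]
tcp_rot: [1.995, -2.412, -0.005]
wrist_force: [-0.9, -0.5, -0.9]
width: 0.055
```

```bash
python3 -c "
from h import *
todo([.554,.199,.112],169)"
```

```text
t 6.4 pos [0.5514 0.197  0.1209] yaw 169.16 q [ 0.62  0.38 -0.18 -0.   -1.03 -0.81] F [-0.9 -0.5 -0.9] w 0.055
shift [-0.0026 -0.0023  0.0089] turn [ 0.0097 -0.0068  0.0029]
```

Call:
play_rows(rows=[-0.001, -0.001, 0.003, 0.003, -0.002, 0, 0.055, -0.0026, -0.0023, 0.006, 0.006, -0.004, 0, 0.055, -0.0026, -0.0023, 0.009, 0.01, -0.007, 0, 0.055, -0.0026, -0.0023, 0.009, 0.01, -0.007, 0, 0.04, -0.0026, -0.0023, 0.009, 0.01, -0.007, 0, 0.025, -0.0026, -0.0023, 0.009, 0.01, -0.007, 0, 0, -0.0026, -0.0023, 0.009, 0.01, -0.007, 0, 0, -0.0026, -0.0023, 0.009, 0.01, -0.007, 0, 0], force=40)

```text
time_s: 7.07
tool_pos: [0.5542, 0.1991, 0.1121]
tcp_rot: [-2.001, 2.421, -0.0]
wrist_force: [-0.0, 0.0, 0.2]
width: 0.0299
```

Call:
play_rows(rows=[0, 0, 0, 0, 0, 0, 0, 0, 0, 0, 0, 0, 0, 0, 0, 0, 0, 0, 0, 0, 0, 0, 0, 0, 0, 0, 0, 0, 0, 0, 0, 0, 0, 0, 0, 0, 0, 0, 0, 0, 0, 0, 0, 0, 0, 0, 0, 0, 0, 0, 0, 0, 0, 0, 0, 0])

```text
time_s: 7.73
tool_pos: [0.555, 0.1991, 0.1124]
tcp_rot: [-2.0, 2.42, -0.001]
wrist_force: [5.0, -1.6, -1.4]
width: 0.0158
```

```bash
python3 -c "
from h import *
todo([.554,.199,.112],169);print(manip.state()['moment'])"
```

```text
t 7.7333 pos [0.555  0.1991 0.1124] yaw 169.17 q [ 0.62  0.39 -0.19  0.   -0.99 -0.81] F [ 5.  -1.6 -1.4] w 0.0158
shift [0.0003 0.0009 0.0004] turn [-0.0021  0.0011  0.0029]
[-0.41982599 -1.00018856  0.03157704]
```

Gripped at 15.8 mm. I'll turn clockwise, following the sink.

Call:
play_rows(rows=[0, 0, 0.0003, 0, 0, 0.07, 0, 0, 0, 0.0007, 0, 0, 0.15, 0, 0, 0, 0.001, 0, 0, 0.23, 0, 0, 0, 0.0014, 0, 0, 0.31, 0, 0, 0, 0.0018, 0, 0, 0.39, 0, 0, 0, 0.0022, 0, 0, 0.47, 0, 0, 0, 0.0026, 0, 0, 0.55, 0, 0, 0, 0.0028, 0, 0, 0.62, 0])

```text
time_s: 8.4
tool_pos: [0.5537, 0.1992, 0.1098]
tcp_rot: [-1.164, 2.918, 0.0]
wrist_force: [-1.8, 1.0, 2.1]
width: 0.0158
```

```bash
python3 -c "
from h import *
todo([.555,.199,.1065],98);print(manip.state()['moment'])"
```

```text
t 8.4 pos [0.5537 0.1992 0.1098] yaw 133.49 q [ 0.62  0.39 -0.19 -0.   -0.99 -1.43] F [-1.8  1.   2.1] w 0.0158
shift [-0.0008 -0.001   0.0033] turn [0.000e+00 2.000e-04 6.193e-01]
[0.10511018 0.37959633 0.22203754]
```

Call:
play_rows(rows=[0, 0, 0.0003, 0, 0, 0.07, 0, 0, 0, 0.0007, 0, 0, 0.15, 0, 0, 0, 0.001, 0, 0, 0.23, 0, 0, 0, 0.0014, 0, 0, 0.31, 0, 0, 0, 0.0018, 0, 0, 0.39, 0, 0, 0, 0.0022, 0, 0, 0.46, 0, 0, 0, 0.0026, 0, 0, 0.53, 0, 0, 0, 0.0027, 0, 0, 0.58, 0])

```text
time_s: 9.07
tool_pos: [0.5527, 0.1996, 0.1072]
tcp_rot: [0.277, -3.128, -0.0]
wrist_force: [-2.0, 2.0, 2.1]
width: 0.0157
```

```bash
python3 -c "
from h import *
todo([.555,.199,.1065],94);print(manip.state()['moment'])"
```

```text
t 9.0667 pos [0.5527 0.1996 0.1072] yaw 100.13 q [ 0.62  0.39 -0.2  -0.   -0.99 -2.01] F [-2.   2.   2.1] w 0.0157
shift [-0.0022 -0.001   0.0007] turn [ 0.0003 -0.0012  0.1071]
[0.10548276 0.17426993 0.26089997]
```

Nearly there. Next are small steps on to the stop.

Call:
play_rows(rows=[0, 0, 0.0002, 0, 0, 0.03, 0, 0, 0, 0.0004, 0, 0, 0.06, 0, 0, 0, 0.0005, 0, 0, 0.08, 0, 0, 0, 0.0006, 0, 0, 0.1, 0, 0, 0, 0.0006, 0, 0, 0.12, 0, 0, 0, 0.0006, 0, 0, 0.13, 0, 0, 0, 0.0006, 0, 0, 0.13, 0, 0, 0, 0.0006, 0, 0, 0.13, 0])

```text
time_s: 9.73
tool_pos: [0.5525, 0.1997, 0.1067]
tcp_rot: [0.075, -3.139, -0.0]
wrist_force: [0.1, 0.6, 2.2]
width: 0.0155
```

```bash
python3 -c "
from h import *
todo([.555,.199,.1065],90);print(manip.state()['moment'])"
```

```text
t 9.7333 pos [0.5525 0.1997 0.1067] yaw 92.73 q [ 0.62  0.39 -0.2  -0.   -0.98 -2.14] F [0.1 0.6 2.2] w 0.0155
shift [-0.0025 -0.0008  0.0002] turn [ 0.0002 -0.0016  0.0476]
[-0.09430811 -0.09313122  0.37632094]
```

The tool has turned 1.33 rad from a start of about 0.17, and the moment rose to 0.38 N m, so it is at the stop. I'll open, then lift.

Call:
play_rows(rows=[0, 0, 0, 0, 0, 0, 0.06, 0, 0, 0, 0, 0, 0, 0.06, 0, 0, 0, 0, 0, 0, 0.06, 0, 0, 0, 0, 0, 0, 0.06, 0, 0, 0, 0, 0, 0, 0.06, 0, 0, 0, 0, 0, 0, 0.06, 0, 0, 0, 0, 0, 0, 0.06, 0, 0, 0, 0, 0, 0, 0.06])

```text
time_s: 10.4
tool_pos: [0.5524, 0.1997, 0.1067]
tcp_rot: [0.074, -3.139, -0.0]
wrist_force: [-0.2, -0.4, -1.5]
width: 0.0574
```

Call:
play_rows(rows=[0, 0, -0.01, 0, 0, 0, 0.06, 0, 0, -0.03, 0, 0, 0, 0.06, 0, 0, -0.055, 0, 0, 0, 0.06, 0, 0, -0.085, 0, 0, 0, 0.06, 0, 0, -0.115, 0, 0, 0, 0.06, 0, 0, -0.145, 0, 0, 0, 0.06, 0, 0, -0.165, 0, 0, 0, 0.06, 0, 0, -0.175, 0, 0, 0, 0.06])

```text
time_s: 11.07
tool_pos: [0.554, 0.2001, 0.2864]
tcp_rot: [-0.075, 3.136, 0.005]
wrist_force: [-0.1, -1.5, 0.9]
width: 0.0602
```

```bash
python3 - <<'E'
from h import *
t=manip.snapshot("scene");todo([.5,0,.3],92)
cv2.imwrite("pics/c5.png",cv2.resize(t["pixels"][100:400,150:550],(800,600)))
np.save("pics/s5.npy",t,allow_pickle=True)
E
```

```text
t 11.1167 pos [0.5543 0.2002 0.2867] yaw 92.73 q [ 0.62  0.27  0.09  0.   -1.38 -2.14] F [-0.5  0.5  1.3] w 0.0601
shift [ 0.0637 -0.1973 -0.0143] turn [0.0034 0.0057 0.0128]
```

View pics/c5.png

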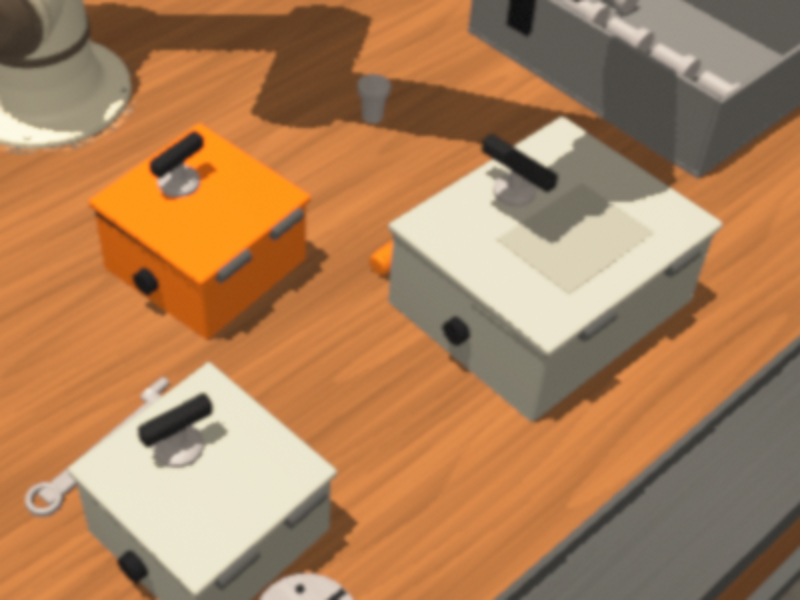

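The bar at (520,162) now points from the front edge to the hinge, and the smaller latch at (176,420) is unchanged. I'll measure the angle once, then hand in.

```bash
python3 - <<'E'
from h import *
s=np.load("pics/s5.npy",allow_pickle=True).item();x0,y0=388,164;im=s["pixels"][y0:200,x0:432]
m=(im.max(2)<65).astype(np.uint8);c=max(cv2.findContours(m,0,1)[0],key=cv2.contourArea)
r=cv2.minAreaRect(c);b=cv2.boxPoints(r)+[x0,y0];e=[(b[i]+b[(i+1)%4])/2 for i in range(4)]
k=max((0,1),key=lambda i:np.linalg.norm(e[i]-e[i+2]));d=ray(s,*e[k],.155)-ray(s,*e[k+2],.155)
print("len",np.linalg.norm(d),"ang",np.degrees(np.arctan2(d[1],d[0])))
st=manip.state();print(np.abs(st["joint_vel"]).max(),st["wrist_force"],st["time_s"])
E
```

```text
len 0.08486348245128027 ang -175.7206812422737
0.06751182225790363 [-0.4991787   0.49465172  1.32912057] 11.1167
```

```bash
python3 -c "
from bench import manip
print(manip.close_job())"
```

```text
the job is handed in; nothing more can be done
None
```

I turned the larger box's T-handle clockwise to its stop, let go, lifted clear and handed the job in at about 11 s.

**Last checks:**
- **Latch:** the bar now lies at 4.3° and the door's front edge at about 89°. That makes the latch about 1.48 rad against the 1.5 rad stop. At the end of the turn the moment rose from about 0.26 to 0.38 N m, as expected at the stop.
- **Door:** I did not measure its draw directly. The grip followed a sink of about 6 mm, as described, and the door moves in step with the latch.
- **Smaller box:** I never went near it, and its handle looks unchanged in the last picture. I did not measure its angle.
- **Clearance:** the gripper was open and about 15 cm above the handle when I handed in.

**What failed or disagreed:** the first grasp closed on nothing. The cameras showed the fingertips about 31 mm higher than the reported TCP. I went about 30 mm lower and the grip then held at 15.8 mm on the 16 mm bar. I did not find the cause of that offset. No wrist force I read went above about 6 N.

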